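# Assemble the seed sieve set on its stand

## Robot

A 6-joint arm with a two-finger parallel gripper is mounted at the origin on the work surface; the furniture and walls round the work are solid. World frame = base frame: x ahead of the robot, y to its left, z up, the work surface at z = 0. Lengths are in mm, angles in rad, forces in N, time in s.
With the tool pointing down it reaches from about 250 to 850 mm from the base axis. Payload 12.5 kg.
Tool frame: the origin (TCP) lies on the mounting face of the last link; the fingertips stand 186 mm ahead of it and the grasp point (between the pads) lies 167 mm ahead of it; z points along the fingers, y is the line along which they close (so a half turn about z gives the same grasp; the last joint's range is limited). The gripper opens to 93 mm and grips with 3 to 60 N. Pads are 15 mm wide; open, the fingers measure 128 mm over their backs; the gripper's body (75 mm by 188 mm) begins 65 mm behind the grasp point.
Start: joints at [1.169, 0.351, 1.652, -0, 1.139, -0.085], TCP at [171.309, 522.627, 404.733] pointing down, gripper open.
Joint ranges: [-2.75, 2.75], [-0.79, 2.1], [0.01, 2.65], [-1.57, 4.71], [0.07, 3.14], [-2.87, 2.87]. Speed limits (rad/s): [2.22, 2.22, 2.79, 3.14, 3.14, 3.14].

## Interface

Orientations are given as a unit quaternion [w, x, y, z].
In Python, from plant import sensors, capture, order, finder gives the robot as it stands.
- The arm moves only by the tool drive_tool, never from a script. Its argument "deltas" is text: rows parted by semicolons, each of 7 numbers parted by spaces: the shift along the tool's x, y, z in parts of the range, where 1.0 means 0.8 m, then the turn, a rotation vector about the tool's x, y, z in parts of the range, where 1.0 means pi rad, then the finger opening in m, from 0 to 0.093. A call has exactly 10 rows; each row is the pose to reach, as a shift and turn from the pose commanded when the call began, along the tool's axes at that moment; what a row does not reach only later rows make up. A row lasts 1/12 s, in which the tool goes at most 41.7 mm and 7.16 degrees, less where a joint would pass 70% of its speed; a pose out of reach is approached as far as the arm can. No shift or turn number may pass 1 either way. A call with a gripper value outside its range is refused whole. The fingers move at their own pace and stop on an object; "newtons" is the grip in N (left out, the last holds). Time passes only in rows, so rows that repeat a pose let the fingers close, or fill a call up. It gives the time, the measured TCP pose, the force, the opening and the grip force at its end, in the units of the state.
- sensors.get_obs(): the state, without advancing time (a new reading comes with each control period).
- capture(name): name is "side" or "top" or "wrist"; returns a dict with "frame" (420x560x3 uint8, red, green, blue), "camera_matrix" (3x3 intrinsics, pixels), "xyz" and "rotation" of the camera in the world; the wrist camera has in their place "T_tool_cam" (4x4, takes a point from camera to tool coordinates, whose origin is the TCP and whose axes are the flange's). Camera axes: x right, y down, z forward; pixel columns grow to the right and rows downward; lengths in mm; the calibration is good to about 2 mm. A picture is of the moment at which its call begins: read the wrist's pose just before it. There is no depth.
- order.close_job(): hands the job in; it is judged then, once.
Trained networks look in the newest picture that a camera, given by its name, has taken for a name from the list of things; names that differ only in an ending like _2 or _b are one class to them, and where a whole thing is asked for, a point or a joint stands for the part that bears it (a point fixed in the world has none). Each returns a list of dicts, best first, with "conf" (0 to 1); they miss things now and then, are a little off and sometimes report something else, mostly with a low value. They report only what shows in the picture. A call takes as long as a camera call. They do not tell look-alikes from the thing itself.
- finder.spot_in(camera, query): "bbox" ([left, top, width, height] in pixels, round what is visible of it).
The state is a dict: "time_s": time; "joint_pos": joint angles; "qd": joint speeds; "tau": joint torques, N m; "tcp_pos": TCP position; "ee_rot": TCP orientation; "ft_force": force on the tool from outside, world axes, zero at the start; "torque": the same for the moment, N m; "width": finger opening in mm; "finger_force": force on a finger pad.
Only numpy, scipy, OpenCV 4.12 (cv2) and the standard library are available. Lean on these libraries where they do the work, as an engineer would, in place of code of your own. Each camera call takes 0.05 s, during which the arm holds its last target. There are 200 camera calls.

## Task

Put the seed sieve set together on its round stand: the catch pan into the stand's collar first, on it the fine sieve, then the coarse sieve, and the lid on top. Each part must sit level and fully home in the one below, and the flask and the dropper bottle stay standing where they are.

Things in the scene. Friction and masses are not known exactly. Their poses are not given: they have to be found in the camera images.
- sieve_base: The fixed stand: low round grey block, 84 mm in diameter, with an upright bare-metal collar ring on top (outside diameter 58 mm, inside 52 mm, rim 28 mm above the table, recess 8 mm deep), and a small black box on its edge at local -x (to 51 mm from the axis). Origin: on the axis, at table height; z up. A part seated in the collar has its underside 21 mm above this origin.
- pan: Catch pan: round open steel cup, outside diameter 58 mm, 30 mm high, with a closed solid steel floor 9 mm above its underside (no holes). Chamfered skirt below, 47 mm wide and 7 mm high, drops into the 52 mm mouth of the part below until the shoulder rests on its rim. A part seated on it has its underside 23 mm above its origin. Origin: centre of underside, z up; 90 g.
- fine_sieve: Fine sieve: round open steel frame, outside diameter 58 mm, 30 mm high, whose floor is a close wire mesh (4.5 mm pitch). Chamfered skirt below, 47 mm wide and 7 mm high, drops into the 52 mm mouth of the part below until the shoulder rests on its rim. A part seated on it has its underside 23 mm above its origin. Origin: centre of underside, z up; 80 g.
- coarse_sieve: Coarse sieve: round open steel frame, outside diameter 58 mm, 44 mm high (the tallest), whose floor is a grid of broad bars with large 11 mm square openings. Chamfered skirt below, 47 mm wide and 7 mm high, drops into the 52 mm mouth of the part below until the shoulder rests on its rim. A part seated on it has its underside 37 mm above its origin. Origin: centre of underside, z up; 100 g.
- lid: Lid: closed steel disc 58 mm in diameter with a black knob in the middle, 18 mm in diameter. Above the underside: disc top 13 mm, knob from 15 to 33 mm. Chamfered skirt below, 47 mm wide and 7 mm high, drops into the 52 mm mouth of the part below until the shoulder rests on its rim. Origin: centre of underside, z up; 80 g.
- flask: Bystander: conical glass flask with white stopper, 84 mm in diameter, 133 mm high, loose. Origin: centre of the underside.
- dropper_blue: Bystander: small dropper bottle, 36 mm in diameter, 99 mm high, loose. Origin: centre of the underside.
Things that resemble listed ones, but are neither listed nor needed, are in the scene too. Leave any blue or turquoise look-alike of the coarse_sieve alone.

How it is judged (in metres and radians):
At the end, for the whole second after the job is handed in: The pan sits in the stand's collar, the fine sieve in the pan, the coarse sieve in the fine sieve and the lid in the coarse sieve: each centred on the part below within 6 mm, at its seated height within 3 mm, level within 0.08 rad, and at rest (horizontal distance between pan and sieve_base below 0.006 m and z of pan in the frame of sieve_base between 0.018 and 0.024 m and angle between each of pan, fine_sieve, coarse_sieve, lid's own z axis and vertical below 0.08 rad and linear speed of each of pan, fine_sieve, coarse_sieve, lid below 0.02 m/s and horizontal distance between fine_sieve and pan below 0.006 m and z of fine_sieve in the frame of pan between 0.02 and 0.026 m and horizontal distance between coarse_sieve and fine_sieve below 0.006 m and z of coarse_sieve in the frame of fine_sieve between 0.02 and 0.026 m and horizontal distance between lid and coarse_sieve below 0.006 m and z of lid in the frame of coarse_sieve between 0.034 and 0.04 m); the robot touches nothing.
It fails at once if the flask is pushed more than 25 mm or tipped over (distance of flask from where it was at the start of the episode above 0.025 m or angle between flask's own z axis and vertical above 0.4 rad).
It fails at once if the dropper bottle is pushed more than 25 mm or tipped over (distance of dropper_blue from where it was at the start of the episode above 0.025 m or angle between dropper_blue's own z axis and vertical above 0.4 rad).
It also fails if it takes over 106 s, if anything falls off the work surface, if the arm or the gripper's body presses on something with over 40 N, if the wrist force passes 120 N, or if a joint passes its speed limit or range.

## Working session

There is one attempt and no reset: what is moved stays moved. The work goes in short steps, Python scripts to look and compute and a tool call to move; the robot and the scene stay as the last step left them, time stands still between calls to the robot, and variables do not carry over. Pictures are saved under pics/ and viewed, at most 14 in all, crops included, and the job is handed in when it is done.

Besides the shell and the picture viewer there is one more tool, called as name(argument=value, ...) on one line, values as JSON. drive_tool: Moves the arm, as the interface text tells. Its arguments: {"type":"object","properties":{"deltas":{"type":"string"},"newtons":{"type":"number"}},"required":["deltas"]}

```bash
mkdir -p pics; ls
cat > h.py <<'E'
import numpy as np, cv2
from plant import sensors, capture, order, finder
from scipy.spatial.transform import Rotation as R
def shot(n, save=None):
    o=sensors.get_obs(); c=capture(n)
    if n=='wrist':
        T=np.eye(4); q=o['ee_rot']; T[:3,:3]=R.from_quat([q[1],q[2],q[3],q[0]]).as_matrix(); T[:3,3]=o['tcp_pos']
        T=T@np.array(c['T_tool_cam']); c['rotation']=T[:3,:3]; c['xyz']=T[:3,3]
    c['rotation']=np.array(c['rotation']); c['xyz']=np.array(c['xyz']); c['K']=np.array(c['camera_matrix'])
    if save: cv2.imwrite('pics/'+save+'.png', c['frame'][:,:,::-1])
    return c
def onplane(c,u,v,z):
    d=c['rotation']@np.linalg.inv(c['K'])@np.array([u,v,1.]); return c['xyz']+d*(z-c['xyz'][2])/d[2]
def proj(c,p):
    q=c['K']@(c['rotation'].T@(np.array(p)-c['xyz'])); return q[:2]/q[2]
E
cat > a.py <<'E'
from h import *
o=sensors.get_obs(); print({k:np.round(o[k],3) for k in ('time_s','tcp_pos','ee_rot','width','joint_pos')})
for n in ('top','side','wrist'):
    c=shot(n,n+'0'); print(n,np.round(c['xyz']),np.round(c['rotation'],2).tolist(),c['K'][0,0])
    for q in ('sieve_base','pan','fine_sieve','coarse_sieve','lid','flask','dropper_blue'):
        print(q,[(np.round(d['bbox']).astype(int).tolist(),round(d['conf'],2)) for d in finder.spot_in(n,q)[:5]])
E
python3 a.py
```

```text
pics
{'time_s': np.float64(0.0), 'tcp_pos': array([171.26 , 522.515, 404.212]), 'ee_rot': array([-0.   ,  0.158,  0.987, -0.001]), 'width': np.float64(92.879), 'joint_pos': array([ 1.169,  0.351,  1.652,  0.   ,  1.139, -0.085])}
top [ 331. -196.  901.] [0.07, -0.66, 0.75, -0.07] 416.66040760375915
sieve_base [([204, 182, 38, 43], 0.66)]
pan [([344, 218, 29, 33], 0.78)]
fine_sieve [([225, 251, 30, 29], 0.77)]
coarse_sieve [([162, 282, 32, 27], 0.98), ([256, 295, 31, 28], 0.78), ([309, 275, 32, 33], 0.73)]
lid [([293, 206, 24, 22], 0.61)]
flask [([355, 151, 36, 46], 0.61), ([307, 276, 34, 30], 0.49)]
dropper_blue [([226, 136, 14, 26], 0.68), ([354, 152, 40, 44], 0.59)]
side [236. 479. 586.] [0.07, -0.18, 0.88, -0.44] 387.42836344539927
sieve_base [([214, 224, 43, 31], 0.96), ([308, 176, 21, 18], 0.58)]
pan [([309, 178, 25, 15], 0.83)]
fine_sieve [([287, 238, 26, 23], 0.63)]
coarse_sieve [([341, 198, 25, 28], 0.88), ([284, 279, 34, 38], 0.78), ([333, 225, 32, 29], 0.6), ([284, 238, 28, 24], 0.25)]
lid [([274, 194, 24, 18], 0.51)]
flask [([268, 126, 33, 54], 0.76)]
dropper_blue [([188, 191, 18, 35], 0.6)]
wrist [103. 544. 384.] [[0.31, 0.92, 0.25], [0.95, -0.3, -0.08], [-0.0, 0.26, -0.97]] 353.28281515011463
sieve_base []
pan []
fine_sieve []
coarse_sieve []
lid []
flask []
dropper_blue []
```

```bash
sed -i "s/    c\['rotation'\]=np.array(c\['rotation'\]);/    r=np.array(c['rotation']); c['rotation']=R.from_quat(r[[1,2,3,0]]).as_matrix() if r.shape==(4,) else r;/" h.py
python3 - <<'E'
from h import *
t=cv2.imread('pics/top0.png'); cv2.imwrite('pics/top0c.png',cv2.resize(t[110:335,130:430],None,fx=2.66,fy=2.66,interpolation=cv2.INTER_CUBIC))
t=cv2.imread('pics/side0.png'); cv2.imwrite('pics/side0c.png',cv2.resize(t[110:335,140:440],None,fx=2.66,fy=2.66,interpolation=cv2.INTER_CUBIC))
c=shot('top');s=shot('side')
def tri(u,v,u2,v2):
    ds=[];ps=[]
    for k,a,b in((c,u,v),(s,u2,v2)):
        d=k['rotation']@np.linalg.inv(k['K'])@np.array([a,b,1.]);ds.append(d/np.linalg.norm(d));ps.append(k['xyz'])
    A=np.stack([ds[0],-ds[1]],1);x=np.linalg.lstsq(A,ps[1]-ps[0],rcond=None)[0]
    a=ps[0]+x[0]*ds[0];b=ps[1]+x[1]*ds[1];return (a+b)/2,np.linalg.norm(a-b)
T=dict(base=[204,182,38,43],pan=[344,218,29,33],fine=[225,251,30,29],cA=[162,282,32,27],cB=[256,295,31,28],cC=[309,275,32,33],lid=[293,206,24,22],flask=[355,151,36,46],drop=[226,136,14,26])
S=dict(base=[214,224,43,31],pan=[309,178,25,15],fine=[287,238,26,23],c1=[341,198,25,28],c2=[284,279,34,38],c3=[333,225,32,29],lid=[274,194,24,18],flask=[268,126,33,54],drop=[188,191,18,35])
ce=lambda b:(b[0]+b[2]/2,b[1]+b[3]/2)
for a in T:
  print(a,'top@z20',np.round(onplane(c,*ce(T[a]),20)))
  for b in S:
    if a==b or (a[0]=='c' and b[0]=='c'):
        p,e=tri(*ce(T[a]),*ce(S[b])); print('   ',b,np.round(p),round(e,1))
E
```

```text
base top@z20 [561. -85.  20.]
    base [562. -85.  13.] 0.4
pan top@z20 [ 457. -367.   20.]
    pan [ 455. -369.   13.] 5.9
fine top@z20 [ 422. -109.   20.]
    fine [ 421. -109.   15.] 3.7
cA top@z20 [376.  26.  20.]
    c1 [337. -25. 210.] 58.9
    c2 [373.  24.  25.] 6.2
    c3 [337. -13. 162.] 63.2
cB top@z20 [ 325. -164.   20.]
    c1 [ 327. -167.  104.] 2.0
    c2 [ 369. -145. -166.] 95.2
    c3 [ 326. -165.   31.] 2.0
cC top@z20 [ 347. -279.   20.]
    c1 [ 345. -279.   20.] 3.2
    c2 [ 406. -298. -350.] 110.9
    c3 [ 347. -289.  -77.] 3.8
lid top@z20 [ 509. -259.   20.]
    lid [ 511. -259.   11.] 0.2
flask top@z20 [ 587. -420.   20.]
    flask [ 575. -409.   63.] 2.2
drop top@z20 [ 683. -119.   20.]
    drop [ 678. -120.   38.] 4.0
```

View pics/top0c.png

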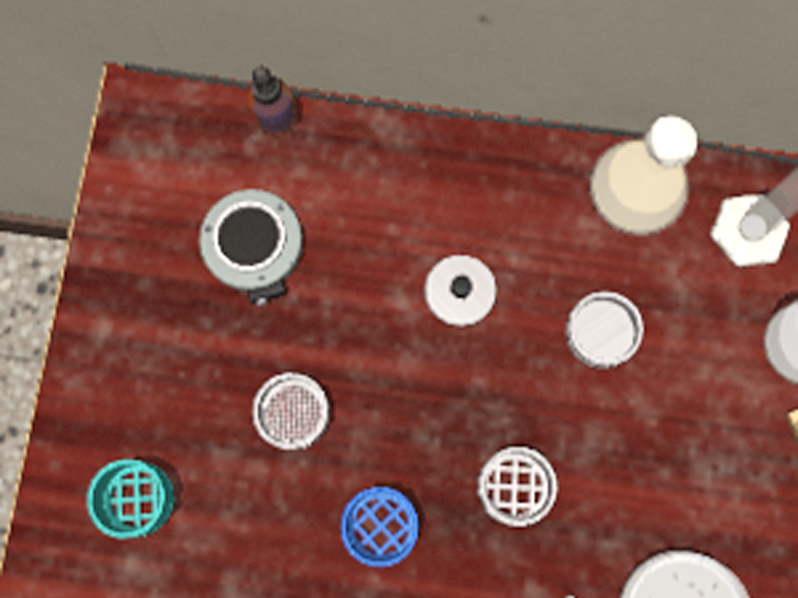

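View pics/side0c.png

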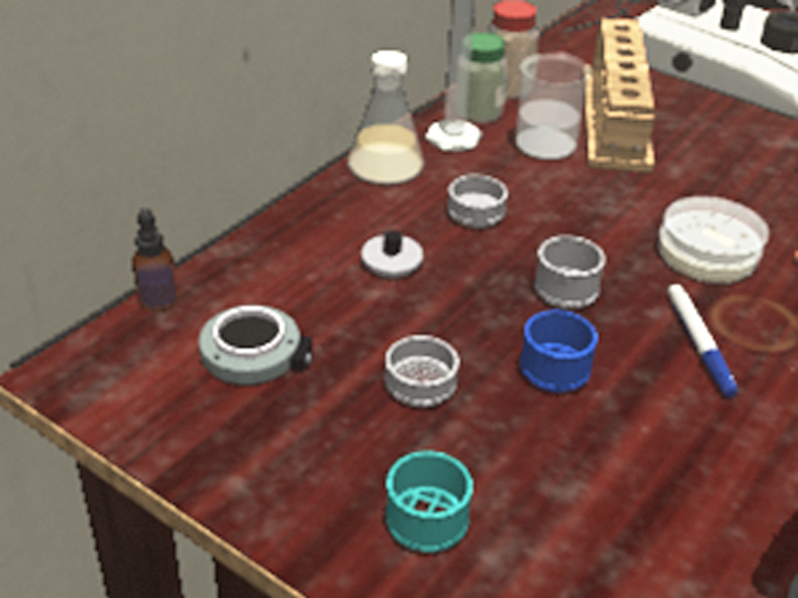

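Top crop: stand (250,240), lid (460,290), pan with solid floor (605,330), fine mesh sieve (290,410). Side crop: flask (385,130), dropper bottle (153,265).

Candidates for coarse_sieve are steel at top crop (518,487), which I choose, turquoise (130,498) and blue (380,525), both left alone. The pan and fine sieve are told apart by their floors: solid versus mesh.

I'm moving over the scene now.

Units first: shifts go in shares of 0.8 m and turns go in shares of pi rad. So -0.295 m / 0.8 = -0.3688, -0.255 m / 0.8 = -0.3188.

drive_tool(deltas="-0.3188 -0.3688 0 0 0 0 0.093;-0.3188 -0.3688 0 0 0 0 0.093;-0.3188 -0.3688 0 0 0 0 0.093;-0.3188 -0.3688 0 0 0 0 0.093;-0.3188 -0.3688 0 0 0 0 0.093;-0.3188 -0.3688 0 0 0 0 0.093;-0.3188 -0.3688 0 0 0 0 0.093;-0.3188 -0.3688 0 0 0 0 0.093;-0.3188 -0.3688 0 0 0 0 0.093;-0.3188 -0.3688 0 0 0 0 0.093")

```text
time_s: 2.13
tcp_pos: [322.6, 159.6, 405.0]
ee_rot: [0.001, 0.159, 0.987, -0.0]
ft_force: [0.4, -0.5, 0.9]
width: 93.0
finger_force: 0.0
```

drive_tool(deltas="-0.3188 -0.3688 0 0 0 0 0.093;-0.3188 -0.3688 0 0 0 0 0.093;-0.3188 -0.3688 0 0 0 0 0.093;-0.3188 -0.3688 0 0 0 0 0.093;-0.3188 -0.3688 0 0 0 0 0.093;-0.3188 -0.3688 0 0 0 0 0.093;-0.3188 -0.3688 0 0 0 0 0.093;-0.3188 -0.3688 0 0 0 0 0.093;-0.3188 -0.3688 0 0 0 0 0.093;-0.3188 -0.3688 0 0 0 0 0.093")

```text
time_s: 2.97
tcp_pos: [473.2, -201.0, 404.7]
ee_rot: [0.001, 0.159, 0.987, -0.001]
ft_force: [0.3, 0.7, -0.3]
width: 93.2
finger_force: 0.0
```

```bash
cat >> h.py <<'E'
def go(x,y,z):
    o=sensors.get_obs(); q=o['ee_rot']; M=R.from_quat([q[1],q[2],q[3],q[0]]).as_matrix()
    d=M.T@(np.array([x,y,z])-o['tcp_pos']); print('tcp',np.round(o['tcp_pos'],1),'delta m',np.round(d/1000,4)); return d
E
cat > b.py <<'E'
from h import *
c=shot('wrist','w1')
for q,z in (('sieve_base',28),('pan',30),('fine_sieve',30),('coarse_sieve',44),('lid',13)):
    for d in finder.spot_in('wrist',q)[:3]:
        b=d['bbox']; print(q,np.round(b).astype(int).tolist(),round(d['conf'],2),np.round(onplane(c,b[0]+b[2]/2,b[1]+b[3]/2,z*0.6),1))
E
python3 b.py
```

```text
sieve_base [369, 186, 77, 79] 0.79 [561.3 -85.9  16.8]
pan [105, 188, 60, 60] 0.91 [ 460.3 -363.8   18. ]
pan [368, 186, 78, 78] 0.6 [560.3 -85.8  18. ]
fine_sieve [325, 78, 63, 64] 0.69 [ 427.  -106.5   18. ]
coarse_sieve [231, 0, 66, 64] 0.84 [ 332.4 -171.7   26.4]
coarse_sieve [440, 0, 86, 49] 0.75 [389.3  20.6  26.4]
lid [218, 198, 53, 55] 0.68 [ 509.  -256.     7.8]
```

View pics/w1.png

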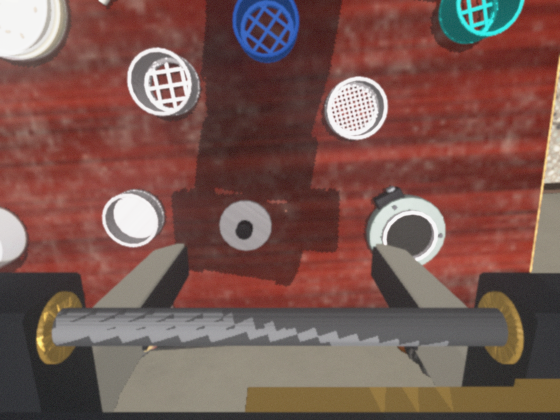

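Wrist view: steel coarse sieve at (163,82), fine mesh (356,108), pan (133,217), lid (245,225), stand collar (410,232). Blue (266,28) and turquoise (480,12) are to be avoided.

```bash
cat >> h.py <<'E'
from scipy.optimize import minimize
def ring(cams,p,r):
    t=np.linspace(0,2*np.pi,90,endpoint=False); out=[]
    for c in cams:
        X=np.stack([p[0]+r*np.cos(t),p[1]+r*np.sin(t),np.full(90,p[2])]); q=c['K']@(c['rotation'].T@(X-c['xyz'][:,None])); uv=(q[:2]/q[2]).astype(np.float32)
        if 'g' not in c: c['g']=cv2.GaussianBlur(c['frame'][:,:,1].astype(np.float32),(0,0),.7)
        out.append(cv2.remap(c['g'],uv[0][None],uv[1][None],cv2.INTER_LINEAR,borderMode=cv2.BORDER_REPLICATE)[0])
    return np.concatenate(out)
def fit(cams,p0,lid=False,fixz=None,inner=True,span=12):
    def s(p):
        p=[p[0],p[1],fixz if fixz is not None else p[2]]
        w=lambda r:ring(cams,p,r)
        a=np.clip(w(27.5 if not lid else 26.5)-w(31),-20,120).mean()
        if inner and not lid: a+=.5*np.clip(w(27.5)-w(24),-20,120).mean()
        return -a
    g=np.arange(-span,span+1,2); best=min(((s([p0[0]+a,p0[1]+b,p0[2]]),a,b) for a in g for b in g))
    p=np.array([p0[0]+best[1],p0[1]+best[2],p0[2]])
    m=minimize(s,p,method='Nelder-Mead',options=dict(initial_simplex=p+np.array([[0,0,0],[2,0,0],[0,2,0],[0,0,6]]),xatol=.02,fatol=.01,maxiter=300))
    return m.x,-m.fun
E
python3 - <<'E'
from h import *
import pickle
c=shot('wrist'); t=shot('top'); s=shot('side'); pickle.dump((c,t,s),open('v1.pkl','wb'))
for n,p,f in (('base',(561,-86,28),0),('pan',(460,-364,30),0),('fine',(427,-106,30),0),('coarse',(346,-279,44),0),('lid',(509,-256,13),1)):
    for k,v in (('w',[c]),('t',[t]),('wt',[c,t]),('wts',[c,t,s])):
        a,e=fit(v,p,lid=f,fixz=p[2] if len(v)==1 else None); print(n,k,np.round(a,1),round(e,1),end=' | ')
    print()
print('cyl',onplane(t,414,196,0),onplane(s,140+455/2.66,110+135/2.66,0))
go(459,-367,300)
E
```

```text
base w [570.1 -88.8  28.3] 71.4 | base t [549.2 -70.7  21.6] 4.9 | base wt [572.  -87.7  23.4] 35.3 | base wts [570.4 -88.3  26.1] 42.0 | 
pan w [ 459.  -363.7   33.8] 141.3 | pan t [ 459.8 -363.8   31.2] 93.5 | pan wt [ 459.3 -363.8   29.9] 116.7 | pan wts [ 459.3 -364.3   28.6] 90.5 | 
fine w [ 424.5 -108.4   28.4] 148.4 | fine t [428.2 -96.1  25.5] 3.5 | fine wt [ 424.7 -107.6   26.3] 74.8 | fine wts [ 424.  -108.1   27.7] 76.6 | 
coarse w [ 344.8 -276.1   44.4] 159.8 | coarse t [ 344.9 -275.6   43.1] 118.6 | coarse wt [ 344.9 -275.7   44.7] 138.7 | coarse wts [ 344.5 -276.2   42.3] 109.7 | 
lid w [ 507.1 -254.4   15.1] 99.9 | lid t [ 500.7 -242.1   16. ] 13.3 | lid wt [ 507.1 -254.4   12.8] 52.5 | lid wts [ 507.7 -255.    10.2] 47.5 | 
cyl [ 5.30786462e+02 -5.07628920e+02 -1.13686838e-13] [ 526.83827868 -505.28378953    0.        ]
tcp [ 472.  -195.9  405. ] delta m [-0.0407 -0.1666  0.105 ]
```

In the tool's units: -0.1666 m / 0.8 = -0.2083, 0.105 m / 0.8 = 0.1313.

drive_tool(deltas="-0.0509 -0.2083 0.1313 0 0 0 0.093;-0.0509 -0.2083 0.1313 0 0 0 0.093;-0.0509 -0.2083 0.1313 0 0 0 0.093;-0.0509 -0.2083 0.1313 0 0 0 0.093;-0.0509 -0.2083 0.1313 0 0 0 0.093;-0.0509 -0.2083 0.1313 0 0 0 0.093;-0.0509 -0.2083 0.1313 0 0 0 0.093;-0.0509 -0.2083 0.1313 0 0 0 0.093;-0.0509 -0.2083 0.1313 0 0 0 0.093;-0.0509 -0.2083 0.1313 0 0 0 0.093")

```text
time_s: 4.25
tcp_pos: [459.4, -366.9, 300.7]
ee_rot: [0.001, 0.157, 0.988, -0.0]
ft_force: [0.5, 0.1, -0.3]
width: 92.7
finger_force: 0.0
```

Run:
```python
from h import *
import pickle
c=shot('wrist','w2'); c1=pickle.load(open('v1.pkl','rb'))[0]
p=(459,-364,30)
print(fit([c],p,fixz=30),fit([c,c1],p))
a,_=fit([c],p,fixz=30)
go(a[0],a[1],195)
```

```text
(array([ 458.62224867, -364.32728471,   32.74150452]), np.float64(110.7032699584961)) (array([ 459.06459735, -364.37936602,   28.85255322]), np.float64(125.5972900390625))
tcp [ 459.3 -367.   300.7] delta m [0.0016 0.0024 0.1057]
```

View pics/w2.png

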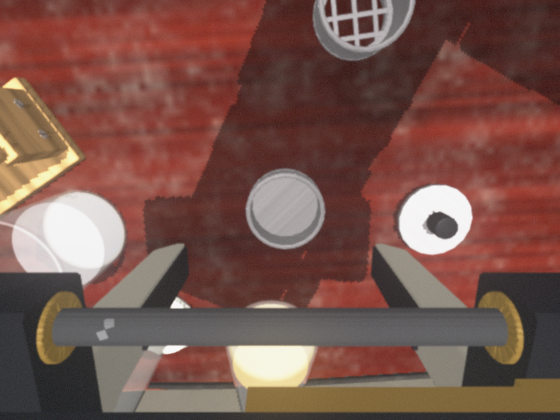

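View shows the pan with solid floor centred at (285,210), the lid at (437,220), and the flask below at (270,350). Descending and gripping.

In the tool's units: 0.1057 m / 0.8 = 0.1321, 0.1 m / 0.8 = 0.125.

drive_tool(deltas="0.002 0.003 0.0375 0 0 0 0.093;0.002 0.003 0.075 0 0 0 0.093;0.002 0.003 0.1063 0 0 0 0.093;0.002 0.003 0.125 0 0 0 0.093;0.002 0.003 0.1321 0 0 0 0.093;0.002 0.003 0.1321 0 0 0 0.093;0.002 0.003 0.1321 0 0 0 0.05;0.002 0.003 0.1321 0 0 0 0.05;0.002 0.003 0.1321 0 0 0 0.05;0.002 0.003 0.1321 0 0 0 0.05", newtons=25)

```text
time_s: 5.13
tcp_pos: [458.3, -365.2, 195.0]
ee_rot: [0.001, 0.158, 0.987, -0.0]
ft_force: [-0.3, 0.5, 0.1]
width: 70.9
finger_force: 0.0
```

Run:
```python
from h import *
o=sensors.get_obs(); print(o['width'],o['finger_force'],o['ft_force'])
shot('wrist','w3')
go(459,-364,195)
```

```text
70.94305505009132 0.0 [-0.32347071  0.54695796  0.11006901]
tcp [ 458.3 -365.2  194.8] delta m [-0.0003  0.0014 -0.0002]
```

View pics/w3.png

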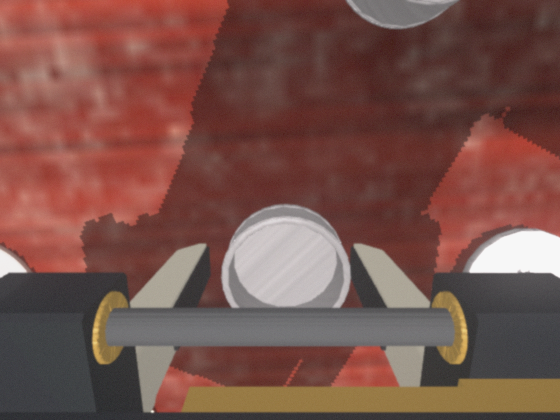

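Pan at (287,265) stands between the still-closing fingers, which show at (208,260) and (355,260). Finish closing, then lift.

In the tool's units: -0.08 m / 0.8 = -0.1, -0.075 m / 0.8 = -0.0938.

drive_tool(deltas="0 0 0 0 0 0 0.05;0 0 0 0 0 0 0.05;0 0 0 0 0 0 0.05;0 0 0 0 0 0 0.05;0 0 -0.0125 0 0 0 0.05;0 0 -0.0313 0 0 0 0.05;0 0 -0.0563 0 0 0 0.05;0 0 -0.0813 0 0 0 0.05;0 0 -0.0938 0 0 0 0.05;0 0 -0.1 0 0 0 0.05")

```text
time_s: 6.02
tcp_pos: [458.3, -365.3, 275.8]
ee_rot: [0.001, 0.158, 0.987, -0.001]
ft_force: [0.3, -0.1, -2.1]
width: 58.2
finger_force: 25.0
```

Run:
```python
from h import *
import pickle
c=shot('wrist','w4'); o=sensors.get_obs(); print(o['width'],o['finger_force'],o['ft_force'])
q=onplane(c,280,210,30)
# held pan rim fit relative to tcp: rim z = tcp-195+30
z=o['tcp_pos'][2]-165; a,e=fit([c],(o['tcp_pos'][0],o['tcp_pos'][1],z),fixz=z); print(a-o['tcp_pos'],e)
go(570,-88,275)
```

```text
57.781471899933244 24.99979210551828 [ 0.64498023 -0.39118452 -0.00335325]
[  -0.17588687   -1.77693368 -162.89629842] 55.2601432800293
tcp [ 458.3 -365.3  275.7] delta m [-0.0198  0.2983  0.0004]
```

```bash
python3 -c "
from h import *
go(627,-107,370)"
```

```text
tcp [ 458.3 -365.3  275.7] delta m [-0.0801  0.2979 -0.0945]
```

In the tool's units: 0.2979 m / 0.8 = 0.3724, -0.0945 m / 0.8 = -0.1181.

drive_tool(deltas="-0.005 0.0188 -0.025 0 0 0 0.05;-0.015 0.0563 -0.0625 0 0 0 0.05;-0.0275 0.1063 -0.1 0 0 0 0.05;-0.0425 0.1563 -0.1181 0 0 0 0.05;-0.055 0.2063 -0.1181 0 0 0 0.05;-0.0688 0.2563 -0.1181 0 0 0 0.05;-0.0825 0.3063 -0.1181 0 0 0 0.05;-0.0938 0.3475 -0.1181 0 0 0 0.05;-0.0988 0.3663 -0.1181 0 0 0 0.05;-0.1001 0.3724 -0.1181 0 0 0 0.05")

```text
time_s: 6.9
tcp_pos: [628.3, -103.8, 367.1]
ee_rot: [-0.001, 0.156, 0.988, 0.0]
ft_force: [-0.1, -0.6, -0.8]
width: 58.0
finger_force: 25.0
```

Run:
```python
from h import *
import pickle
c=shot('wrist','w5'); t=shot('top'); s=shot('side'); w1=pickle.load(open('v1.pkl','rb'))[0]
pickle.dump(c,open('v5.pkl','wb'))
p=(570,-88,28)
for k in ([c],[c,w1],[c,s],[s]): print(fit(k,p,fixz=28 if len(k)==1 else None))
go(570,-88,275)
```

```text
(array([570.19360982, -88.10648007,  31.60171868]), np.float64(98.08290100097656))
(array([570.32882407, -88.31013206,  26.63880592]), np.float64(84.80699157714844))
(array([570.16812688, -88.4395567 ,  25.17781883]), np.float64(73.22561645507812))
(array([567.73999216, -86.0045634 ,  34.32932059]), np.float64(51.02192306518555))
tcp [ 626.7 -107.3  367.5] delta m [0.0598 0.0008 0.0926]
```

View pics/w5.png

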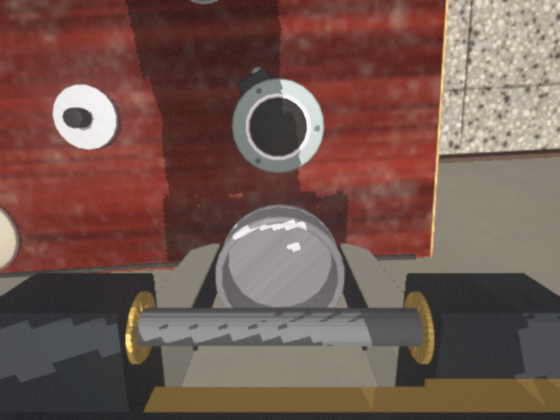

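View shows the stand collar at (278,127) and the held pan at (280,265), level. Moving above the collar.

In the tool's units: 0.1325 m / 0.8 = 0.1656, 0.13 m / 0.8 = 0.1625.

drive_tool(deltas="0.0188 0 0.0063 0 0 0 0.05;0.05 0.0006 0.025 0 0 0 0.05;0.0688 0.001 0.0563 0 0 0 0.05;0.0746 0.001 0.0938 0 0 0 0.05;0.0746 0.001 0.125 0 0 0 0.05;0.0746 0.001 0.15 0 0 0 0.05;0.0746 0.001 0.1625 0 0 0 0.05;0.0746 0.001 0.1656 0 0 0 0.05;0.0746 0.001 0.1656 0 0 0 0.05;0.0746 0.001 0.1656 0 0 0 0.05")

```text
time_s: 7.88
tcp_pos: [570.8, -88.2, 237.1]
ee_rot: [0.001, 0.158, 0.987, -0.0]
ft_force: [0.7, 0.3, -1.5]
width: 57.6
finger_force: 25.0
```

```bash
python3 -c "
from h import *
go(570.2,-88.2,216)"
```

```text
tcp [570.8 -88.2 237.1] delta m [ 0.0006 -0.0002  0.0211]
```

In the tool's units: 0.018 m / 0.8 = 0.0225, 0.0006 m / 0.8 = 0.0008.

drive_tool(deltas="0.0008 -0.0003 0.0025 0 0 0 0.05;0.0008 -0.0003 0.0063 0 0 0 0.05;0.0008 -0.0003 0.01 0 0 0 0.05;0.0008 -0.0003 0.0138 0 0 0 0.05;0.0008 -0.0003 0.0163 0 0 0 0.05;0.0008 -0.0003 0.0188 0 0 0 0.05;0.0008 -0.0003 0.0213 0 0 0 0.05;0.0008 -0.0003 0.0225 0 0 0 0.05;0.0008 -0.0003 0.0225 0 0 0 0.05;0.0008 -0.0003 0.0225 0 0 0 0.05")

```text
time_s: 8.72
tcp_pos: [569.9, -87.6, 218.0]
ee_rot: [-0.0, 0.158, 0.987, -0.0]
ft_force: [0.3, 0.1, -1.3]
width: 57.9
finger_force: 25.0
```

```bash
python3 -c "
from h import *
o=sensors.get_obs(); print(o['ft_force'],o['torque'])
go(570.2,-88.2,216)"
```

```text
[ 0.25941083  0.07615531 -1.27788304] [-0.01544362 -0.011517   -0.00334464]
tcp [569.9 -87.6 218. ] delta m [-0.0004 -0.0005  0.002 ]
```

In the tool's units: 0.003 m / 0.8 = 0.0038, 0.002 m / 0.8 = 0.0025.

drive_tool(deltas="-0.0004 -0.0005 0.0006 0 0 0 0.05;-0.0004 -0.0005 0.0013 0 0 0 0.05;-0.0004 -0.0005 0.0019 0 0 0 0.05;-0.0004 -0.0005 0.0025 0 0 0 0.05;-0.0004 -0.0005 0.0028 0 0 0 0.05;-0.0004 -0.0005 0.0031 0 0 0 0.05;-0.0004 -0.0005 0.0035 0 0 0 0.05;-0.0004 -0.0005 0.0038 0 0 0 0.05;-0.0004 -0.0005 0.0038 0 0 0 0.05;-0.0004 -0.0005 0.0038 0 0 0 0.05")

```text
time_s: 9.55
tcp_pos: [570.1, -88.1, 215.4]
ee_rot: [0.0, 0.158, 0.987, -0.0]
ft_force: [-2.9, -0.1, 4.7]
width: 57.7
finger_force: 25.0
```

In the tool's units: -0.09 m / 0.8 = -0.1125, -0.08 m / 0.8 = -0.1.

drive_tool(deltas="0 0 0 0 0 0 0.093;0 0 0 0 0 0 0.093;0 0 0 0 0 0 0.093;0 0 0 0 0 0 0.093;0 0 0 0 0 0 0.093;0 0 -0.0125 0 0 0 0.093;0 0 -0.0375 0 0 0 0.093;0 0 -0.0688 0 0 0 0.093;0 0 -0.1 0 0 0 0.093;0 0 -0.1125 0 0 0 0.093")

```text
time_s: 10.38
tcp_pos: [570.6, -88.2, 308.8]
ee_rot: [0.002, 0.158, 0.987, -0.0]
ft_force: [1.3, -0.2, 1.0]
width: 93.4
finger_force: 0.0
```

Run:
```python
from h import *
c=shot('wrist','w6'); s=shot('side')
p=(570,-88,51)
for k in ([c],[c,s]): print(fit(k,p,fixz=51 if len(k)==1 else None))
go(424.3,-108,300)
```

```text
(array([569.78395624, -89.72353708,  51.93925627]), np.float64(65.28507232666016))
(array([570.39919328, -90.29262415,  48.14192254]), np.float64(48.319515228271484))
tcp [570.4 -88.1 307. ] delta m [ 0.1327 -0.0644  0.0065]
```

View pics/w6.png

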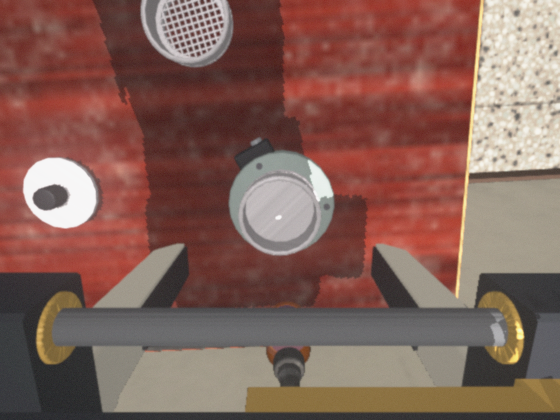

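Pan sits in the collar at (280,213) and looks level. Next is the fine sieve.

In the tool's units: 0.1327 m / 0.8 = 0.1659, -0.0644 m / 0.8 = -0.0805.

drive_tool(deltas="0.0375 -0.02 0 0 0 0 0.093;0.0875 -0.0425 0 0 0 0 0.093;0.1375 -0.0675 0 0 0 0 0.093;0.16 -0.0775 0.005 0 0 0 0.093;0.1659 -0.0805 0.0081 0 0 0 0.093;0.1659 -0.0805 0.0081 0 0 0 0.093;0.1659 -0.0805 0.0081 0 0 0 0.093;0.1659 -0.0805 0.0081 0 0 0 0.093;0.1659 -0.0805 0.0081 0 0 0 0.093;0.1659 -0.0805 0.0081 0 0 0 0.093")

```text
time_s: 11.32
tcp_pos: [424.6, -107.9, 298.4]
ee_rot: [0.0, 0.157, 0.988, -0.0]
ft_force: [-0.1, -0.2, -0.0]
width: 92.8
finger_force: 0.0
```

Run:
```python
from h import *
import pickle
c=shot('wrist','w7'); c1=pickle.load(open('v1.pkl','rb'))[0]; c5=pickle.load(open('v5.pkl','rb'))
p=(424.3,-108,30)
a,e=fit([c],p,fixz=30); print(a,e,fit([c,c1],p)); go(a[0],a[1],195)
```

```text
[ 423.86704716 -107.91539771   31.58777492] 128.29209899902344 (array([ 424.42444795, -108.01727293,   28.23272605]), np.float64(138.40513610839844))
tcp [ 424.5 -107.9  298.4] delta m [ 0.0006 -0.0002  0.1034]
```

In the tool's units: 0.1034 m / 0.8 = 0.1293, 0.095 m / 0.8 = 0.1188.

drive_tool(deltas="0.0005 0 0.0438 0 0 0 0.093;0.0005 0 0.0875 0 0 0 0.093;0.0005 0 0.1188 0 0 0 0.093;0.0005 0 0.1293 0 0 0 0.093;0.0005 0 0.1293 0 0 0 0.093;0.0005 0 0.1293 0 0 0 0.05;0.0005 0 0.1293 0 0 0 0.05;0.0005 0 0.1293 0 0 0 0.05;0.0005 0 0.1293 0 0 0 0.05;0.0005 0 0.1293 0 0 0 0.05")

```text
time_s: 12.2
tcp_pos: [423.8, -107.9, 195.9]
ee_rot: [0.001, 0.158, 0.987, -0.0]
ft_force: [1.0, -0.2, 0.7]
width: 64.2
finger_force: 0.0
```

In the tool's units: -0.08 m / 0.8 = -0.1, -0.075 m / 0.8 = -0.0938.

drive_tool(deltas="0 0 0 0 0 0 0.05;0 0 0 0 0 0 0.05;0 0 0 0 0 0 0.05;0 0 0 0 0 0 0.05;0 0 -0.0125 0 0 0 0.05;0 0 -0.0313 0 0 0 0.05;0 0 -0.0563 0 0 0 0.05;0 0 -0.0813 0 0 0 0.05;0 0 -0.0938 0 0 0 0.05;0 0 -0.1 0 0 0 0.05")

```text
time_s: 13.03
tcp_pos: [423.7, -107.9, 277.1]
ee_rot: [0.001, 0.158, 0.987, -0.0]
ft_force: [0.0, -0.5, -0.7]
width: 56.4
finger_force: 24.8
```

```bash
python3 -c "
from h import *
go(570.1,-88.3,262)"
```

```text
tcp [ 423.7 -107.9  277.1] delta m [-0.133   0.0642  0.0154]
```

In the tool's units: -0.133 m / 0.8 = -0.1663, 0.0642 m / 0.8 = 0.0803.

drive_tool(deltas="-0.0188 0.0088 0 0 0 0 0.05;-0.05 0.0238 0 0 0 0 0.05;-0.0875 0.0425 0 0 0 0 0.05;-0.125 0.06 0 0 0 0 0.05;-0.15 0.0725 0 0 0 0 0.05;-0.1625 0.0788 0 0 0 0 0.05;-0.1663 0.0803 0.0063 0 0 0 0.05;-0.1663 0.0803 0.015 0 0 0 0.05;-0.1663 0.0803 0.0193 0 0 0 0.05;-0.1663 0.0803 0.0193 0 0 0 0.05")

```text
time_s: 13.87
tcp_pos: [568.8, -88.4, 258.4]
ee_rot: [-0.001, 0.158, 0.987, 0.0]
ft_force: [-0.7, 0.2, -0.6]
width: 56.3
finger_force: 24.8
```

Run:
```python
from h import *
o=sensors.get_obs(); print(o['width'],o['ft_force'])
c=shot('wrist'); s=shot('side'); a=cv2.resize(s['frame'][190:270,180:290],(660,480),interpolation=cv2.INTER_CUBIC); cv2.imwrite('pics/s8.png',a[:,:,::-1])
go(570.1,-88.3,241)
```

```text
56.3200000881167 [-0.70506137  0.2299496  -0.59556648]
tcp [569.3 -88.4 259.5] delta m [-0.0007  0.0004  0.0185]
```

View pics/s8.png

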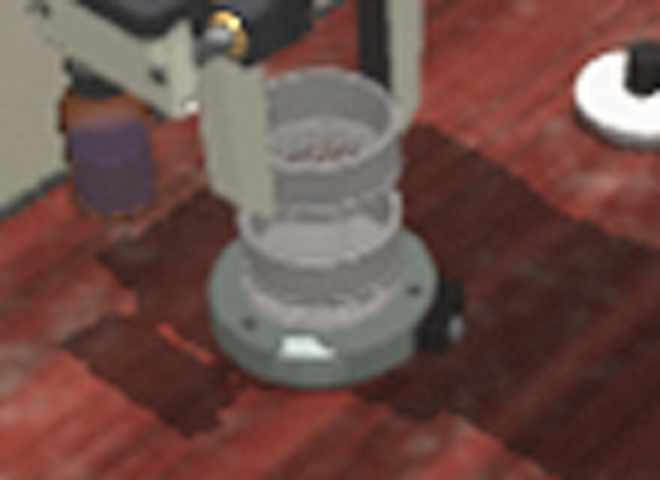

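Run:
```python
from h import *
c=shot('wrist'); cv2.imwrite('pics/w9.png',cv2.resize(c['frame'][150:330,140:420],(784,504),interpolation=cv2.INTER_CUBIC)[:,:,::-1])
o=sensors.get_obs();print(o['tcp_pos'],o['width'])
```

```text
[569.49961346 -88.42659028 259.828913  ] 56.65773879532777
```

View pics/w9.png

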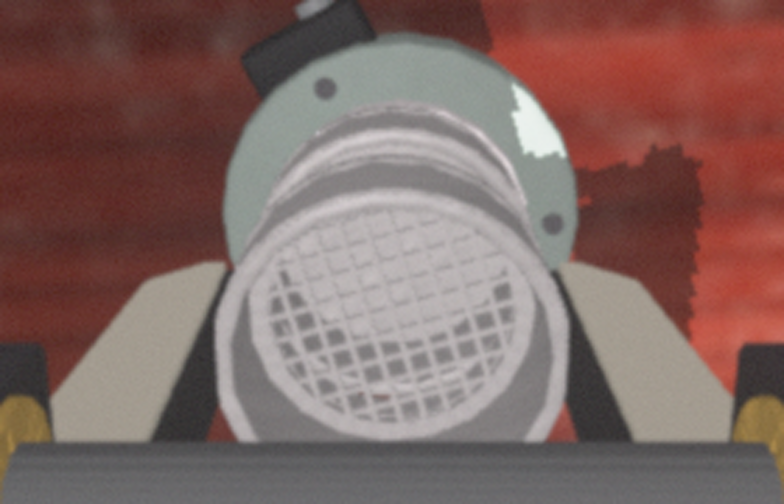

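Mesh floor confirmed and the sieve is level; sieve centre (392,315) and pan (398,~220) line up within about 1 mm. Inserting.

In the tool's units: 0.0185 m / 0.8 = 0.0231, 0.0175 m / 0.8 = 0.0219.

drive_tool(deltas="-0.001 0.0008 0.0025 0 0 0 0.05;-0.001 0.0008 0.0063 0 0 0 0.05;-0.001 0.0008 0.01 0 0 0 0.05;-0.001 0.0008 0.0138 0 0 0 0.05;-0.001 0.0008 0.0163 0 0 0 0.05;-0.001 0.0008 0.0188 0 0 0 0.05;-0.001 0.0008 0.0206 0 0 0 0.05;-0.001 0.0008 0.0219 0 0 0 0.05;-0.001 0.0008 0.0231 0 0 0 0.05;-0.001 0.0008 0.0231 0 0 0 0.05")

```text
time_s: 14.85
tcp_pos: [570.9, -87.9, 241.1]
ee_rot: [-0.0, 0.158, 0.987, -0.0]
ft_force: [-0.7, 0.4, -0.2]
width: 56.5
finger_force: 24.8
```

In the tool's units: 0.003 m / 0.8 = 0.0038, 0.0028 m / 0.8 = 0.0035.

drive_tool(deltas="0.0003 0 0.0006 0 0 0 0.05;0.0003 0 0.0013 0 0 0 0.05;0.0003 0 0.0019 0 0 0 0.05;0.0003 0 0.0025 0 0 0 0.05;0.0003 0 0.0028 0 0 0 0.05;0.0003 0 0.0031 0 0 0 0.05;0.0003 0 0.0035 0 0 0 0.05;0.0003 0 0.0038 0 0 0 0.05;0.0003 0 0.0038 0 0 0 0.05;0.0003 0 0.0038 0 0 0 0.05")

```text
time_s: 15.68
tcp_pos: [570.8, -87.9, 239.5]
ee_rot: [0.0, 0.158, 0.987, -0.0]
ft_force: [-6.3, 1.3, 14.7]
width: 56.9
finger_force: 24.8
```

In the tool's units: -0.09 m / 0.8 = -0.1125, -0.08 m / 0.8 = -0.1.

drive_tool(deltas="0 0 -0.0006 0 0 0 0.06;0 0 -0.0013 0 0 0 0.093;0 0 -0.0013 0 0 0 0.093;0 0 -0.0013 0 0 0 0.093;0 0 -0.0013 0 0 0 0.093;0 0 -0.0125 0 0 0 0.093;0 0 -0.0375 0 0 0 0.093;0 0 -0.0688 0 0 0 0.093;0 0 -0.1 0 0 0 0.093;0 0 -0.1125 0 0 0 0.093")

```text
time_s: 16.52
tcp_pos: [571.2, -87.9, 331.9]
ee_rot: [0.002, 0.158, 0.987, -0.0]
ft_force: [-0.3, -0.9, 1.0]
width: 93.0
finger_force: 0.0
```

Run:
```python
from h import *
c=shot('wrist','w10'); s=shot('side')
p=(570,-88,74)
for k in ([c],[s],[c,s]): print(fit(k,p,fixz=74 if len(k)==1 else None))
a=cv2.resize(c['frame'][110:260,180:380],(400,300),interpolation=cv2.INTER_CUBIC);b=cv2.resize(s['frame'][190:265,190:290],(400,300),interpolation=cv2.INTER_CUBIC)
cv2.imwrite('pics/m10.png',np.hstack([a,b])[:,:,::-1])
go(344.8,-276,330)
```

```text
(array([570.8939622 , -89.70501887,  73.74243482]), np.float64(80.4635009765625))
(array([568.63887237, -86.65141116,  75.0000681 ]), np.float64(33.473228454589844))
(array([571.65693908, -90.1476163 ,  71.17418319]), np.float64(56.0174560546875))
tcp [571.  -87.9 330.1] delta m [ 0.1563 -0.2492 -0.0005]
```

View pics/m10.png

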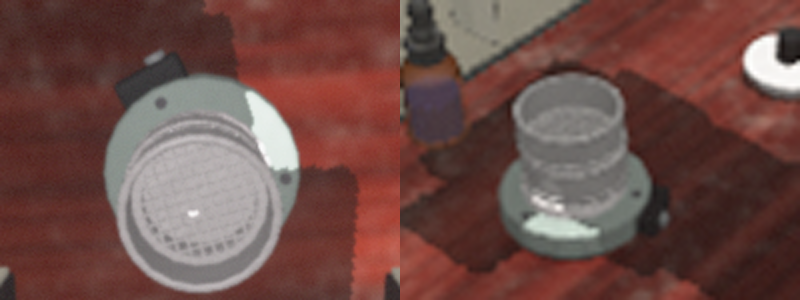

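Pan and fine sieve stack is upright and concentric in both halves, at (200,210) and (570,150). Next is the steel coarse sieve.

In the tool's units: -0.2492 m / 0.8 = -0.3115, -0.236 m / 0.8 = -0.295.

drive_tool(deltas="0.025 -0.04 0 0 0 0 0.093;0.05 -0.08 0 0 0 0 0.093;0.0775 -0.1238 0 0 0 0 0.093;0.105 -0.1675 0 0 0 0 0.093;0.1325 -0.2113 0 0 0 0 0.093;0.16 -0.255 0 0 0 0 0.093;0.185 -0.295 0.0125 0 0 0 0.093;0.1954 -0.3115 0.025 0 0 0 0.093;0.1954 -0.3115 0.025 0 0 0 0.093;0.1954 -0.3115 0.025 0 0 0 0.093")

```text
time_s: 17.45
tcp_pos: [344.1, -276.0, 307.2]
ee_rot: [-0.001, 0.159, 0.987, 0.001]
ft_force: [-0.7, -0.6, 0.2]
width: 92.9
finger_force: 0.0
```

Run:
```python
from h import *
import pickle
c=shot('wrist','w11'); c1=pickle.load(open('v1.pkl','rb'))[0]
p=(344.8,-276,44)
a,e=fit([c],p,fixz=44); print(a,e,fit([c,c1],p)); go(a[0],a[1],205)
```

```text
[ 344.21570902 -276.41619471   46.9324947 ] 94.0386962890625 (array([ 344.59306726, -276.52241865,   42.70050339]), np.float64(127.34606170654297))
tcp [ 344.8 -275.7  307.7] delta m [ 0.0002 -0.0009  0.1027]
```

View pics/w11.png

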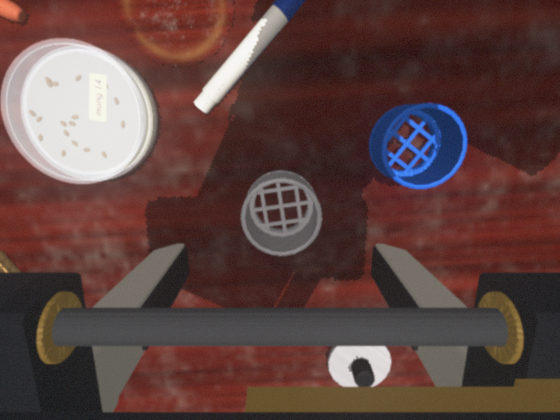

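Steel coarse sieve with broad bars at (282,212); blue one at (418,145), clear of the fingers. Grasping.

In the tool's units: 0.1027 m / 0.8 = 0.1284, 0.0002 m / 0.8 = 0.0003.

drive_tool(deltas="0.0003 -0.0009 0.0438 0 0 0 0.093;0.0003 -0.0009 0.0875 0 0 0 0.093;0.0003 -0.0009 0.1188 0 0 0 0.093;0.0003 -0.0009 0.1284 0 0 0 0.093;0.0003 -0.0009 0.1284 0 0 0 0.093;0.0003 -0.0009 0.1284 0 0 0 0.05;0.0003 -0.0009 0.1284 0 0 0 0.05;0.0003 -0.0009 0.1284 0 0 0 0.05;0.0003 -0.0009 0.1284 0 0 0 0.05;0.0003 -0.0009 0.1284 0 0 0 0.05")

```text
time_s: 18.33
tcp_pos: [344.3, -276.7, 206.3]
ee_rot: [0.001, 0.158, 0.987, -0.0]
ft_force: [-0.8, 0.2, 0.1]
width: 64.0
finger_force: 0.0
```

In the tool's units: -0.1 m / 0.8 = -0.125, -0.095 m / 0.8 = -0.1188.

drive_tool(deltas="0 0 0 0 0 0 0.05;0 0 0 0 0 0 0.05;0 0 0 0 0 0 0.05;0 0 0 0 0 0 0.05;0 0 -0.0125 0 0 0 0.05;0 0 -0.0375 0 0 0 0.05;0 0 -0.0688 0 0 0 0.05;0 0 -0.1 0 0 0 0.05;0 0 -0.1188 0 0 0 0.05;0 0 -0.125 0 0 0 0.05")

```text
time_s: 19.17
tcp_pos: [344.3, -276.8, 308.2]
ee_rot: [0.002, 0.158, 0.987, -0.001]
ft_force: [0.7, -0.7, -1.1]
width: 57.4
finger_force: 25.0
```

```bash
python3 -c "
from h import *
go(570.6,-88.0,295)"
```

```text
tcp [ 344.3 -276.8  308.2] delta m [-0.1562  0.2499  0.0133]
```

In the tool's units: 0.2499 m / 0.8 = 0.3124, -0.1562 m / 0.8 = -0.1953.

drive_tool(deltas="-0.0125 0.0188 0 0 0 0 0.05;-0.035 0.0563 0 0 0 0 0.05;-0.065 0.1038 0 0 0 0 0.05;-0.095 0.1525 0 0 0 0 0.05;-0.125 0.2 0 0 0 0 0.05;-0.1525 0.2438 0 0 0 0 0.05;-0.175 0.28 0 0 0 0 0.05;-0.1888 0.3013 0.005 0 0 0 0.05;-0.1944 0.3106 0.0125 0 0 0 0.05;-0.1953 0.3124 0.0166 0 0 0 0.05")

```text
time_s: 20.0
tcp_pos: [570.8, -86.7, 290.8]
ee_rot: [-0.001, 0.157, 0.988, 0.0]
ft_force: [-0.2, -0.4, -1.6]
width: 57.6
finger_force: 25.0
```

Run:
```python
from h import *
c=shot('wrist'); cv2.imwrite('pics/w12.png',cv2.resize(c['frame'][150:330,140:420],(784,504),interpolation=cv2.INTER_CUBIC)[:,:,::-1])
go(570.6,-88.0,276)
```

```text
tcp [569.9 -87.5 290.4] delta m [-0.0009 -0.0003  0.0144]
```

View pics/w12.png

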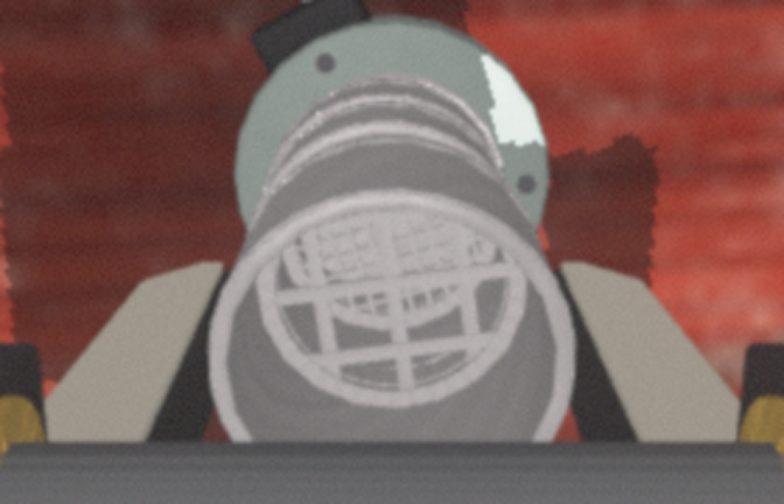

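Coarse sieve held level at (392,310), centred over the stand at (391,170). Inserting.

In the tool's units: 0.014 m / 0.8 = 0.0175, -0.0003 m / 0.8 = -0.0004.

drive_tool(deltas="-0.0004 0 0.0013 0 0 0 0.05;-0.0004 0 0.0038 0 0 0 0.05;-0.0004 0 0.0075 0 0 0 0.05;-0.0004 0 0.0106 0 0 0 0.05;-0.0004 0 0.0131 0 0 0 0.05;-0.0004 0 0.015 0 0 0 0.05;-0.0004 0 0.0163 0 0 0 0.05;-0.0004 0 0.0175 0 0 0 0.05;-0.0004 0 0.0175 0 0 0 0.05;-0.0004 0 0.0175 0 0 0 0.05")

```text
time_s: 20.88
tcp_pos: [570.7, -87.9, 278.2]
ee_rot: [-0.0, 0.158, 0.987, 0.0]
ft_force: [-0.3, 1.2, -1.1]
width: 57.9
finger_force: 25.0
```

In the tool's units: 0.005 m / 0.8 = 0.0063, 0.0045 m / 0.8 = 0.0056.

drive_tool(deltas="0.0001 0 0.0013 0 0 0 0.05;0.0001 0 0.0025 0 0 0 0.05;0.0001 0 0.0038 0 0 0 0.05;0.0001 0 0.005 0 0 0 0.05;0.0001 0 0.0056 0 0 0 0.05;0.0001 0 0.0056 0 0 0 0.05;0.0001 0 0.0063 0 0 0 0.05;0.0001 0 0.0063 0 0 0 0.05;0.0001 0 0.0063 0 0 0 0.05;0.0001 0 0.0063 0 0 0 0.05")

```text
time_s: 21.72
tcp_pos: [570.6, -87.8, 273.3]
ee_rot: [0.0, 0.158, 0.987, -0.0]
ft_force: [0.3, -1.1, -1.1]
width: 57.8
finger_force: 25.0
```

In the tool's units: 0.002 m / 0.8 = 0.0025, 0.0018 m / 0.8 = 0.0023.

drive_tool(deltas="0 0 0.0004 0 0 0 0.05;0 0 0.0008 0 0 0 0.05;0 0 0.0011 0 0 0 0.05;0 0 0.0015 0 0 0 0.05;0 0 0.0019 0 0 0 0.05;0 0 0.0023 0 0 0 0.05;0 0 0.0025 0 0 0 0.05;0 0 0.0025 0 0 0 0.05;0 0 0.0025 0 0 0 0.05;0 0 0.0025 0 0 0 0.05")

```text
time_s: 22.55
tcp_pos: [570.8, -87.9, 272.9]
ee_rot: [0.001, 0.158, 0.987, -0.0]
ft_force: [-6.4, 1.7, 16.9]
width: 58.1
finger_force: 25.0
```

In the tool's units: -0.09 m / 0.8 = -0.1125, -0.001 m / 0.8 = -0.0013.

drive_tool(deltas="0 0 -0.0006 0 0 0 0.06;0 0 -0.0013 0 0 0 0.093;0 0 -0.0013 0 0 0 0.093;0 0 -0.0013 0 0 0 0.093;0 0 -0.0013 0 0 0 0.093;0 0 -0.0125 0 0 0 0.093;0 0 -0.0375 0 0 0 0.093;0 0 -0.0688 0 0 0 0.093;0 0 -0.1 0 0 0 0.093;0 0 -0.1125 0 0 0 0.093")

```text
time_s: 23.38
tcp_pos: [571.0, -87.9, 364.9]
ee_rot: [0.002, 0.158, 0.987, -0.0]
ft_force: [-0.4, 0.2, 0.6]
width: 93.1
finger_force: 0.0
```

Run:
```python
from h import *
c=shot('wrist','w13'); s=shot('side')
p=(570,-88,111)
for k in ([c],[s],[c,s]): print(fit(k,p,fixz=111 if len(k)==1 else None))
a=cv2.resize(c['frame'][110:260,180:380],(400,300),interpolation=cv2.INTER_CUBIC);b=cv2.resize(s['frame'][190:265,190:290],(400,300),interpolation=cv2.INTER_CUBIC)
cv2.imwrite('pics/m13.png',np.hstack([a,b])[:,:,::-1])
go(507.2,-254.5,300)
```

```text
(array([569.77630558, -89.38176206, 112.42401247]), np.float64(90.22624206542969))
(array([567.65231858, -85.99571449, 112.82492891]), np.float64(24.97218894958496))
(array([570.51234542, -89.74176159, 108.34570718]), np.float64(56.8958625793457))
tcp [570.8 -87.9 363.1] delta m [ 0.0088 -0.1782  0.063 ]
```

View pics/m13.png

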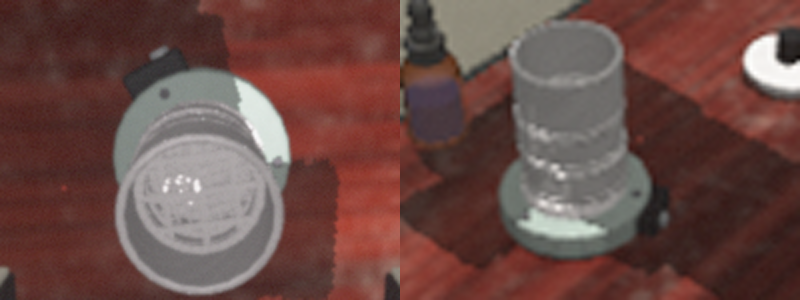

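Three-part stack upright and seated at (200,215) and (568,110). Next is the lid.

In the tool's units: -0.1782 m / 0.8 = -0.2228, 0.05 m / 0.8 = 0.0625.

drive_tool(deltas="0.0013 -0.025 0 0 0 0 0.093;0.0038 -0.0688 0 0 0 0 0.08;0.0063 -0.1125 0 0 0 0 0.065;0.0075 -0.1563 0.0125 0 0 0 0.055;0.01 -0.1938 0.0375 0 0 0 0.055;0.011 -0.2188 0.0625 0 0 0 0.055;0.011 -0.2228 0.075 0 0 0 0.055;0.011 -0.2228 0.0788 0 0 0 0.055;0.011 -0.2228 0.0788 0 0 0 0.055;0.011 -0.2228 0.0788 0 0 0 0.055")

```text
time_s: 24.32
tcp_pos: [507.3, -253.5, 298.5]
ee_rot: [0.0, 0.157, 0.988, 0.0]
ft_force: [-0.7, 0.2, 0.5]
width: 54.7
finger_force: 0.0
```

Run:
```python
from h import *
import pickle
c=shot('wrist','w14'); c1=pickle.load(open('v1.pkl','rb'))[0]; c5=pickle.load(open('v5.pkl','rb'))
p=(507.2,-254.5,13)
a,e=fit([c],p,fixz=13,lid=True); print(a,e,fit([c,c1],p,lid=True),fit([c,c1,c5],p,lid=True)); go(a[0],a[1],203.5)
cv2.imwrite('pics/l14.png',cv2.resize(c['frame'][130:310,140:420],(784,504),interpolation=cv2.INTER_CUBIC)[:,:,::-1])
```

```text
[ 506.8252827  -254.36161646   17.18697261] 119.96080780029297 (array([ 506.94057879, -254.31645871,   13.38474742]), np.float64(109.91156768798828)) (array([ 506.92858042, -254.25418091,   13.50093888]), np.float64(113.27931213378906))
tcp [ 507.4 -253.5  298.9] delta m [ 0.0003 -0.001   0.0954]
```

View pics/l14.png

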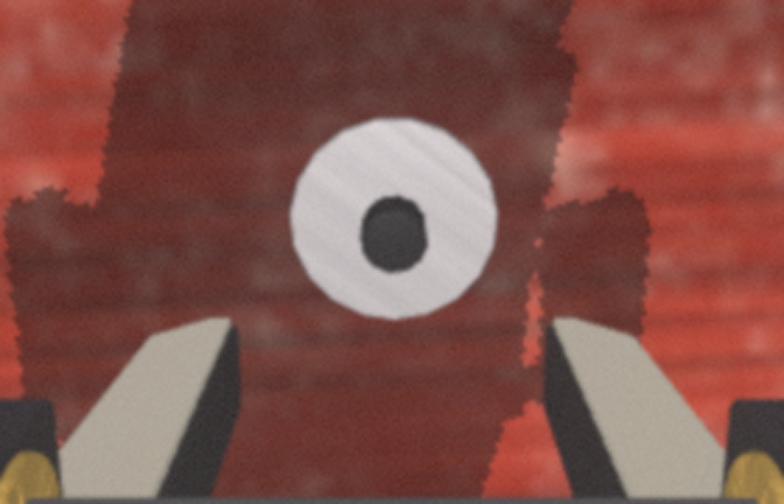

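Lid disc at (394,218), knob at (394,233), centred between the fingers. Descending on the knob.

In the tool's units: 0.0954 m / 0.8 = 0.1193, -0.001 m / 0.8 = -0.0013.

drive_tool(deltas="0.0004 -0.0013 0.0375 0 0 0 0.05;0.0004 -0.0013 0.075 0 0 0 0.05;0.0004 -0.0013 0.1025 0 0 0 0.05;0.0004 -0.0013 0.115 0 0 0 0.05;0.0004 -0.0013 0.1193 0 0 0 0.05;0.0004 -0.0013 0.1193 0 0 0 0.01;0.0004 -0.0013 0.1193 0 0 0 0.01;0.0004 -0.0013 0.1193 0 0 0 0.01;0.0004 -0.0013 0.1193 0 0 0 0.01;0.0004 -0.0013 0.1193 0 0 0 0.01", newtons=30)

```text
time_s: 25.2
tcp_pos: [506.3, -255.4, 203.7]
ee_rot: [0.001, 0.158, 0.987, -0.0]
ft_force: [0.8, 0.6, 1.2]
width: 21.5
finger_force: 0.4
```

In the tool's units: -0.14 m / 0.8 = -0.175, -0.132 m / 0.8 = -0.165.

drive_tool(deltas="0 0 0 0 0 0 0.01;0 0 0 0 0 0 0.01;0 0 0 0 0 0 0.01;0 0 0 0 0 0 0.01;0 0 -0.0125 0 0 0 0.01;0 0 -0.05 0 0 0 0.01;0 0 -0.0938 0 0 0 0.01;0 0 -0.1375 0 0 0 0.01;0 0 -0.165 0 0 0 0.01;0 0 -0.175 0 0 0 0.01")

```text
time_s: 26.03
tcp_pos: [506.4, -255.5, 347.0]
ee_rot: [0.003, 0.158, 0.987, -0.001]
ft_force: [0.2, 1.2, 0.2]
width: 17.2
finger_force: 30.0
```

```bash
python3 -c "
from h import *
go(570.7,-88.0,325)"
```

```text
tcp [ 506.4 -255.5  347. ] delta m [-0.0088  0.1792  0.0218]
```

In the tool's units: 0.1792 m / 0.8 = 0.224, 0.0218 m / 0.8 = 0.0273.

drive_tool(deltas="-0.0006 0.0125 0 0 0 0 0.01;-0.0019 0.0375 0 0 0 0 0.01;-0.0038 0.075 0 0 0 0 0.01;-0.0056 0.1188 0 0 0 0 0.01;-0.0075 0.16 0 0 0 0 0.01;-0.0094 0.1938 0 0 0 0 0.01;-0.0106 0.215 0.0063 0 0 0 0.01;-0.011 0.2231 0.0163 0 0 0 0.01;-0.011 0.224 0.025 0 0 0 0.01;-0.011 0.224 0.0273 0 0 0 0.01")

```text
time_s: 26.87
tcp_pos: [569.7, -87.8, 318.4]
ee_rot: [-0.002, 0.158, 0.988, 0.0]
ft_force: [0.2, -0.2, -0.4]
width: 17.0
finger_force: 30.0
```

Run:
```python
from h import *
c=shot('wrist'); s=shot('side')
a=cv2.resize(c['frame'][150:300,180:380],(400,300),interpolation=cv2.INTER_CUBIC);b=cv2.resize(s['frame'][180:255,190:290],(400,300),interpolation=cv2.INTER_CUBIC)
cv2.imwrite('pics/m15.png',np.hstack([a,b])[:,:,::-1])
go(570.7,-88.0,308)
```

```text
tcp [569.8 -88.6 319.8] delta m [-0.0007  0.0008  0.0118]
```

View pics/m15.png

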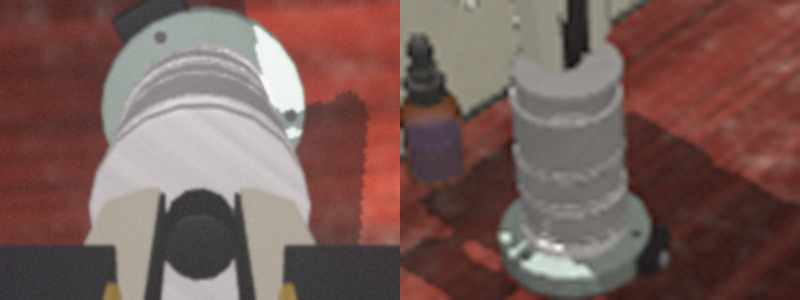

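Lid held level at (200,190), above the coarse sieve at (568,100) and in line with it. Inserting slowly.

In the tool's units: 0.011 m / 0.8 = 0.0138, 0.0105 m / 0.8 = 0.0131.

drive_tool(deltas="0 0.0004 0 0 0 0 0.01;0 0.0004 0.0013 0 0 0 0.01;0 0.0004 0.0038 0 0 0 0.01;0 0.0004 0.0063 0 0 0 0.01;0 0.0004 0.0088 0 0 0 0.01;0 0.0004 0.0113 0 0 0 0.01;0 0.0004 0.0131 0 0 0 0.01;0 0.0004 0.0138 0 0 0 0.01;0 0.0004 0.0138 0 0 0 0.01;0 0.0004 0.0138 0 0 0 0.01")

```text
time_s: 27.8
tcp_pos: [570.4, -87.4, 310.0]
ee_rot: [0.0, 0.158, 0.987, -0.0]
ft_force: [-0.5, -0.0, -1.9]
width: 16.8
finger_force: 30.0
```

In the tool's units: 0.0035 m / 0.8 = 0.0044, 0.0033 m / 0.8 = 0.0041.

drive_tool(deltas="0 -0.0005 0.0006 0 0 0 0.01;0 -0.0005 0.0013 0 0 0 0.01;0 -0.0005 0.0019 0 0 0 0.01;0 -0.0005 0.0025 0 0 0 0.01;0 -0.0005 0.0031 0 0 0 0.01;0 -0.0005 0.0038 0 0 0 0.01;0 -0.0005 0.0041 0 0 0 0.01;0 -0.0005 0.0044 0 0 0 0.01;0 -0.0005 0.0044 0 0 0 0.01;0 -0.0005 0.0044 0 0 0 0.01")

```text
time_s: 28.63
tcp_pos: [570.4, -87.9, 307.4]
ee_rot: [0.0, 0.158, 0.987, -0.0]
ft_force: [-2.3, 0.7, 8.0]
width: 17.0
finger_force: 30.0
```

drive_tool(deltas="0 0 -0.0006 0 0 0 0.03;0 0 -0.0006 0 0 0 0.05;0 0 -0.0006 0 0 0 0.05;0 0 -0.0006 0 0 0 0.05;0 0 -0.0006 0 0 0 0.05;0 0 -0.0125 0 0 0 0.05;0 0 -0.0375 0 0 0 0.05;0 0 -0.0688 0 0 0 0.05;0 0 -0.1 0 0 0 0.05;0 0 -0.1125 0 0 0 0.05")

```text
time_s: 29.47
tcp_pos: [570.6, -87.9, 400.4]
ee_rot: [0.002, 0.158, 0.987, -0.0]
ft_force: [0.7, -0.2, 0.7]
width: 49.6
finger_force: 0.0
```

Run:
```python
from h import *
import pickle
c=shot('wrist','w16'); s=shot('side','s16'); t=shot('top'); o=sensors.get_obs(); print(o['width'],o['ft_force'])
p=(570,-88,117)
print(fit([c],p,fixz=117,lid=True),fit([c,s],p,lid=True))
t0,s0=pickle.load(open('v1.pkl','rb'))[1:]
for q in ('flask','dropper_blue'):
    print(q,[np.round(d['bbox']).tolist() for d in finder.spot_in('side',q)[:1]],[np.round(d['bbox']).tolist() for d in finder.spot_in('top',q)[:1]])
```

```text
50.15201238326129 [-0.7895907  -0.59710763 -0.01514539]
(array([570.09371736, -89.73592577, 118.30711308]), np.float64(74.75450897216797)) (array([570.53955442, -90.12091994, 114.51897679]), np.float64(50.245601654052734))
flask [[269.0, 130.0, 30.0, 49.0]] [[354.0, 151.0, 40.0, 47.0]]
dropper_blue [[188.0, 193.0, 22.0, 34.0]] []
```

```bash
python3 -c "
from plant import order
print(order.close_job())"
```

```text
the job is handed in; nothing more can be done
None
```

The pan, fine sieve, coarse sieve and lid are stacked on the stand. Each met firm contact at its expected seated height, the camera fits show the stack concentric, and the flask and dropper bottle have not moved. I handed the job in at about 30 s (no verdict came back), and I viewed 15 pictures, one over the limit of 14.

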